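# Steady the rocking pastry slab with its two levelling screws

## Task

The marble pastry slab rocks when its front corners are loaded, because its two front corner feet hang clear of their pads. Wind both corner feet down with the black knobs, clockwise from above, until every foot of the slab carries a share of the weight, the middle front foot still included, so that it no longer rocks. Do it gently: do not jack the slab up or lean on it, do not shift it, and leave the pastry ring on it and the things around it as they are.

Things in the scene. Friction and masses are not known exactly. Their poses are not given: they have to be found in the camera images.
- slab: White marble slab, 215 (x) by 280 (y) by 20 mm, on a steel bar frame, loose, 2.9 kg with feet and ring, +-10 %. Origin under its centre, level with the pad tops; x points from its front (robot side) to its back, y to its left, z up. Five feet with soft rubber soles, each giving 1 mm per 6 N. At the start it rests level on the two rear and the middle front foot; both front screw feet hang clear.
- slab_top (a point): Centre of the slab's upper face, 55 mm above the slab's origin. A pastry ring stands on the rear half of this face.
- knob_left (a point): Centre, half-way up, of the left (+y) front screw's black fluted round knob: 42 mm across, 34 mm high, axis upright, at x -135, y +140, z 78 mm from the slab's origin. The point does not turn with the knob. Clockwise from above, the knob keeps its height and its foot runs down 16 mm a turn (2.5 mm per rad), friction 0.12 N m; it stays where left and can be wound back.
- knob_right (a point): Centre, half-way up, of the same knob of the right (-y) front screw, at x -135, y -140, z 78 mm from the slab's origin. Nothing within 60 mm of either knob's axis stands more than 55 mm above the slab's origin, save the knob and the 24 mm collar under it.
- base_sheet: Fixed aluminium sheet, 290 by 350 by 4 mm, lying on the table under the feet. Its origin is on the table, right below the slab's origin at the start.
- pad_fl: Fixed black rubber pad (disc, 50 mm across, 4 mm thick, top 8 mm above the table) under the left front screw foot; origin at the centre of its underside. At the start this foot hangs clear of it by an unknown 1 to 5 mm. Once the foot bears on it, turning further pushes the frame corner (it yields 1 mm per 4 N on the other soles), and whatever holds the knob, upward.
- pad_fr: The same pad under the right front screw foot, which also starts an unknown 1 to 5 mm clear, not the same as the left. When both screw feet bear, winding one down takes some load off the other and off the middle front foot.
- pad_fm: The same pad under the fixed middle front foot (slab x -135, y 0), which carries about 14 N at the start. With each screw foot wound some 1.5 to 2.5 mm (0.6 to 1 rad) past first touch, all three front feet share that load; by about 3.5 mm past touch on both, this one is off its pad.
- pad_rl: The same pad under the fixed left rear foot (slab x +90, y +140), which carries 5 to 9 N throughout.
- pad_rr: The same pad under the fixed right rear foot (slab x +90, y -140), which carries 5 to 9 N throughout.
- ring_cutter_l: Tinned pastry ring, 65 mm across, 42 mm high, standing loose on the rear half of the slab; origin at the centre of its underside. Leave it there.
- amber_jar: Small square jar, 37x46x74 mm, loose, to the left of the slab; origin under its centre. A bystander.
- salt_shaker: Salt shaker, 44 mm across, 90 mm high, loose, to the left of the slab; origin under its centre. A bystander.

How it is judged:
On the way, in this order (a step that is already met when the one before it is completed fails the run):
1. one of the two front screw feet bears on its pad (contact force between any of pad_fl, pad_fr and slab above 1.2 N), for 0.2 s.
2. both front screw feet bear on their pads (contact force between each of pad_fl, pad_fr and slab above 1.2 N), for 0.2 s.
At the end, for the whole second after the job is handed in: All five feet of the slab press on their pads with more than 1.2 N each (both front screw feet, the middle front foot and both rear feet), the slab is level within 0.02 rad, at rest, within 20 mm of where it stood, and the pastry ring stands on it (all of step 2 and contact force between each of pad_fm, pad_rl, pad_rr and slab above 1.2 N and angle between slab's own z axis and vertical below 0.02 rad and distance of slab from where it was at the start of the episode below 0.02 m and linear speed of slab below 0.01 m/s and z of ring_cutter_l in the frame of slab between 0.048 and 0.062 m); the robot touches nothing.
It fails at once if a foot is pressed on its pad with more than 20 N (screw jacked hard, or slab leaned on) (contact force between any of pad_fl, pad_fr, pad_fm, pad_rl, pad_rr and slab above 20 N).
It fails at once if the slab is lifted or tipped by more than 0.06 rad (angle between slab's own z axis and vertical above 0.06 rad).
It fails at once if a pastry ring is shifted by more than 40 mm (distance of ring_cutter_l from where it was at the start of the episode above 0.04 m).
It fails at once if a bystander is shifted by more than 30 mm (distance of any of amber_jar, salt_shaker from where it was at the start of the episode above 0.03 m).
It also fails if it takes over 64 s, if anything falls off the work surface, if the arm or the gripper's body presses on something with over 40 N, if the wrist force passes 120 N, or if a joint passes its speed limit or range.

## Robot

A 7-joint arm with a two-finger parallel gripper is mounted at the origin on a cart in front of the work surface, level with it; the furniture and walls round the work are solid. World frame = base frame: x ahead of the robot, y to its left, z up, the work surface at z = 0. Lengths are in m, angles in rad, forces in N, time in s.
With the tool pointing down it reaches from about 0.425 to 1.025 m from the base axis. Payload 9.4 kg.
Tool frame: the origin (TCP) lies midway between the tips of the shut fingers; the grasp point (between the pads) lies 19 mm behind it; z points along the fingers, y is the direction in which the jaws open and shut (so a half turn about z gives the same grasp; the last joint's range is limited). The gripper opens to 85 mm and grips with 20 to 120 N. Pads are 22 mm wide; open, the fingers measure 114 mm over their backs; the gripper's body (76 mm by 85 mm) begins 54 mm behind the grasp point. The pads swing forward as they close: fully open they stand 13 mm farther back than shut.
Start: joints at [1.254, 0.599, -0.003, 1.599, 0.002, 0.943, -0.08], TCP at [0.172, -0.704, 0.231] pointing down, gripper open.
Joint ranges: [-2.57, 2.57], [-0.35, 1.97], [-1.29, 1.29], [0.11, 2.56], [-1.05, 4.19], [0.11, 1.86], [-2.63, 2.63]. Speed limits (rad/s): [2.22, 2.22, 3.01, 3.01, 3.14, 3.14, 3.14].

## Interface

Orientations are given as a rotation vector (axis times angle).
In Python, from workcell import env gives the robot as it stands. The module is installed in compiled form; this text tells all that it offers.
- The arm moves only by the tool jog_arm, never from a script. Its argument "rows" is a list of rows, each an object with "hand": the closure in counts, from 0 (fully open) to 255 (shut); "xyz": the shift along the tool's x, y, z in mm, a list of three; "turn": the turn about the tool's z in degrees. In form: [{"hand": hand, "xyz": [dx, dy, dz], "turn": turn}, ...]. A call has 1 to 12 rows; each row is the pose to reach, as a shift and turn from the pose commanded when the call began, along the tool's axes at that moment; what a row does not reach only later rows make up. A row lasts 1/8 s, in which the tool goes at most 62.5 mm and 10.7 degrees, less where a joint would pass 70% of its speed; a pose out of reach is approached as far as the arm can. A call with a gripper value outside its range is refused whole. The fingers move at their own pace and stop on an object; "squeeze" is the grip in N (left out, the last holds). Time passes only in rows, so rows that repeat a pose let the fingers close. It gives the time, the measured TCP pose, the force and the opening at its end, in the units of the state.
- env.get_obs(): the state, without advancing time (a new reading comes with each control period).
- env.grab_frame(name): name is "scene" or "side" or "wrist"; returns the picture (400x640x3 uint8, red, green, blue); there is no depth.
- env.calibration(name): a dict with "camera_matrix" (3x3 intrinsics, pixels), "camera_from_world" (4x4, takes a point from world to camera coordinates). Camera axes: x right, y down, z forward; pixel columns grow to the right and rows downward; lengths in m; the calibration is good to about 2 mm. A picture is of the moment at which its call begins: read the wrist's pose just before it. calibration takes no time and is no camera call; for the wrist camera it gives the pose at the moment of the call.
- env.job_done(): hands the job in, once; it reports no verdict.
The state is a dict: "time": time; "joint_pos": joint angles; "dq": joint speeds; "tau": joint torques, N m; "eef_pos": TCP position; "tool_rot": TCP orientation; "force": force on the tool from outside, world axes, zero at the start; "wrist_torque": the same for the moment, N m; "grip_width": finger opening in m.
Only numpy, scipy, OpenCV 4.12 (cv2) and the standard library are available. Lean on these libraries where they do the work, as an engineer would, in place of code of your own. Each camera call takes 0.05 s, during which the arm holds its last target.

## Working session

There is one attempt and no reset: what is moved stays moved. The work goes in short steps, Python scripts to look and compute and a tool call to move; the robot and the scene stay as the last step left them, time stands still between calls to the robot, and variables do not carry over. Pictures are saved under pics/ and viewed, and the job is handed in when it is done.

Besides the shell and the picture viewer there is one more tool, called as name([rows], argument=value, ...), one row to a line, values as JSON. jog_arm: Moves the arm, as the interface text tells. Its arguments: {"type":"object","properties":{"rows":{"type":"array","items":{"type":"object","properties":{"hand":{"type":"number"},"xyz":{"type":"array","items":{"type":"number"}},"turn":{"type":"number"}}}},"squeeze":{"type":"number"}},"required":["rows"]}

```bash
mkdir -p pics; python3 - <<'E'
from workcell import env
import cv2,numpy as np
np.set_printoptions(precision=4,suppress=True)
o=env.get_obs();print({k:np.round(v,4) for k,v in o.items()})
for n in ("scene","side"):
    f=env.grab_frame(n);cv2.imwrite(f"pics/{n}0.png",f[:,:,::-1]);c=env.calibration(n);print(n,c["camera_matrix"],c["camera_from_world"])
E
```

```text
{'time': np.float64(0.0), 'joint_pos': array([ 1.2543,  0.6001, -0.0025,  1.6001,  0.0018,  0.9429, -0.0798]), 'dq': array([ 0.0007, -0.0005, -0.0001,  0.0013, -0.0006, -0.0007,  0.0003]), 'tau': array([  0.0006, -77.6458,   1.5654, -25.8008,   0.0123,   0.009 ,
         0.    ]), 'eef_pos': array([ 0.1721, -0.7038,  0.2304]), 'tool_rot': array([-3.1175, -0.3756,  0.0005]), 'force': array([ 0.6941,  0.1704, -0.3448]), 'wrist_torque': array([-0.0187, -0.0183, -0.0386]), 'grip_width': np.float64(0.0855)}
scene [[500.4248   0.     310.7019]
 [  0.     500.4248 191.3997]
 [  0.       0.       1.    ]] [[-0.447  -0.8945 -0.0035  0.3217]
 [-0.3523  0.1796 -0.9185  0.259 ]
 [ 0.8223 -0.4093 -0.3954  1.0688]
 [ 0.      0.      0.      1.    ]]
side [[422.5975   0.     319.4   ]
 [  0.     422.5975 201.3312]
 [  0.       0.       1.    ]] [[ 0.9415 -0.3369  0.0125 -0.5529]
 [-0.1646 -0.4919 -0.8549  0.22  ]
 [ 0.2942  0.8028 -0.5186  0.9298]
 [ 0.      0.      0.      1.    ]]
```

View pics/scene0.png

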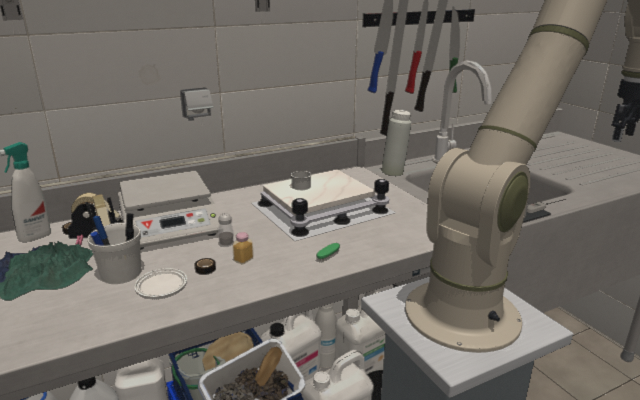

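View pics/side0.png

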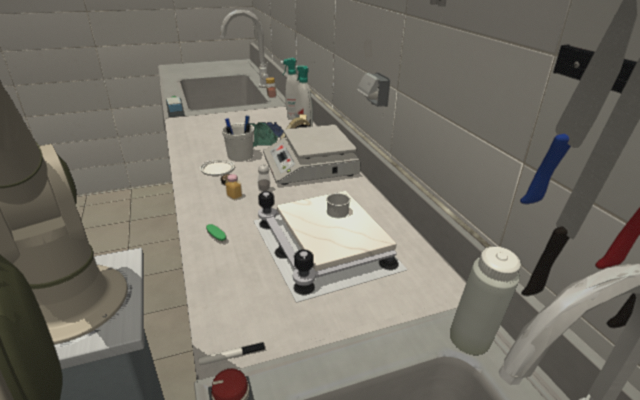

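The scene view shows the left knob near (300,207) and the right near (381,188). In the side view they are near (266,200) and (303,261). I'll refine these by mask and triangulate.

```bash
cat > h.py <<'E'
import cv2,numpy as np
from workcell import env
np.set_printoptions(precision=4,suppress=True)
def P(n):
    c=env.calibration(n);return c["camera_matrix"]@c["camera_from_world"][:3]
def tri(ps):
    X=cv2.triangulatePoints(P("scene"),P("side"),np.array(ps[0],float).reshape(2,1),np.array(ps[1],float).reshape(2,1));return (X[:3]/X[3]).ravel()
def proj(n,X):
    q=P(n)@np.append(X,1);return q[:2]/q[2]
E
python3 - <<'E'
from h import *
def blob(img,box,th=45):
    x0,y0,x1,y1=box;g=img[y0:y1,x0:x1].max(2)
    n,l,s,c=cv2.connectedComponentsWithStats((g<th).astype(np.uint8))
    for i in range(1,n):
        if s[i,4]>20: print(box,s[i]+[x0,y0,0,0,0],c[i]+[x0,y0])
a=cv2.imread("pics/scene0.png");b=cv2.imread("pics/side0.png")
blob(a,(285,190,315,240));blob(a,(365,172,395,220));blob(b,(253,185,281,225));blob(b,(285,240,322,295))
big=np.hstack([cv2.resize(a[165:245,240:400],None,fx=2.5,fy=2.5,interpolation=cv2.INTER_CUBIC),cv2.resize(b[180:300,240:410],(283,200))])
cv2.imwrite("pics/z0.png",cv2.resize(a[165:245,240:400],None,fx=5,fy=5,interpolation=cv2.INTER_CUBIC));cv2.imwrite("pics/z1.png",cv2.resize(b[180:300,240:410],None,fx=4.5,fy=4.5,interpolation=cv2.INTER_CUBIC))
E
```

```text
(285, 190, 315, 240) [293 200  14  20 205] [299.4585 208.9659]
(285, 190, 315, 240) [292 227  16   9 107] [299.6075 231.0467]
(365, 172, 395, 220) [375 180  13  19 172] [380.843  188.5233]
(365, 172, 395, 220) [373 205  14   8  85] [379.6588 208.9882]
(253, 185, 281, 225) [259 193  14  20 180] [265.9889 202.2222]
(253, 185, 281, 225) [261 221   7   4  23] [263.6522 222.6957]
(285, 240, 322, 295) [295 251  18  25 279] [303.5125 263.3154]
(285, 240, 322, 295) [295 284  19  10 139] [304.0504 288.554 ]
```

View pics/z0.png

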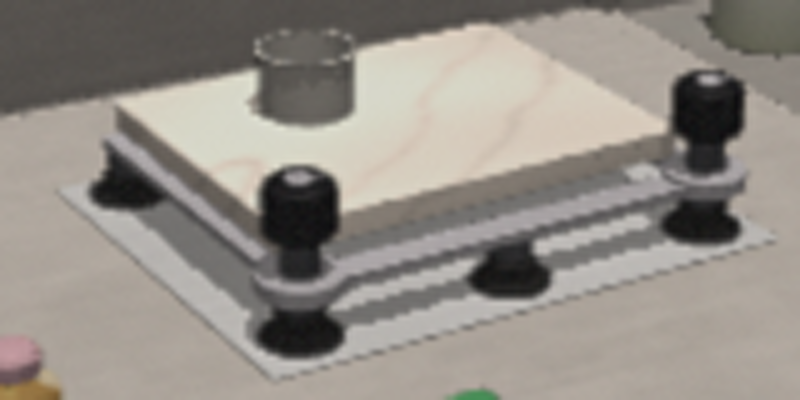

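View pics/z1.png

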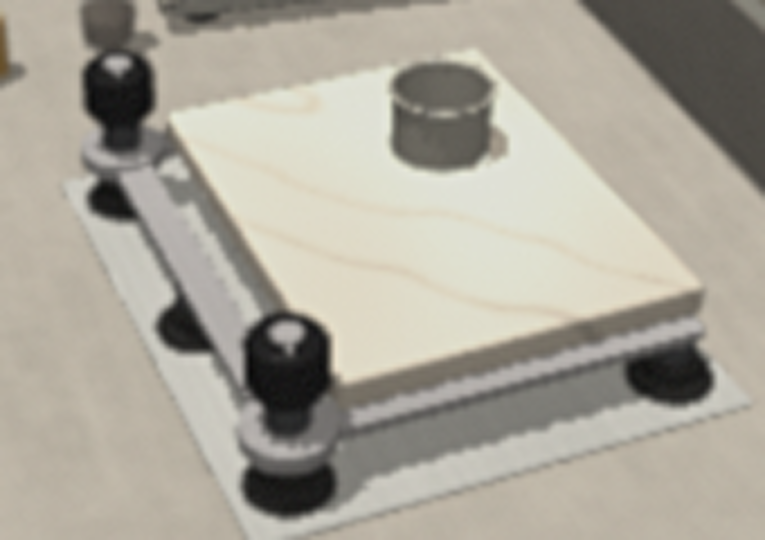

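```bash
python3 - <<'E'
from h import *
L=tri([(299.8,206.2),(266.2,199.3)]);R=tri([(381.3,186.2),(303.8,260.2)])
print(L,R,np.linalg.norm(L-R)); d=(L-R)[:2]; print("yaw",np.arctan2(-d[0],d[1]))
for n,p in (("scene",[(299.8,206.2),(381.3,186.2)]),("side",[(266.2,199.3),(303.8,260.2)])):
  M=P(n)
  for u,v in p:
    A=np.array([M[0]-u*M[2],M[1]-v*M[2]]); print(n,np.linalg.solve(A[:,:2],-A[:,2]*0.086-A[:,3]))
E
```

```text
[0.4856 0.1508 0.0819] [ 0.5031 -0.1286  0.0815] 0.27996077417518733
yaw 0.06277217302211743
scene [0.4755 0.1549]
scene [ 0.4927 -0.1219]
side [0.4854 0.1465]
side [ 0.5023 -0.1327]
```

jog_arm([
  {"hand": 0, "xyz": [458, -480, 0], "turn": 0},
  {"hand": 0, "xyz": [458, -480, 0], "turn": 0},
  {"hand": 0, "xyz": [458, -480, 0], "turn": 0},
  {"hand": 0, "xyz": [458, -480, 0], "turn": 0},
  {"hand": 0, "xyz": [458, -480, 0], "turn": 0},
  {"hand": 0, "xyz": [458, -480, 0], "turn": 0},
  {"hand": 0, "xyz": [458, -480, 0], "turn": 0},
  {"hand": 0, "xyz": [458, -480, 0], "turn": 0},
  {"hand": 0, "xyz": [458, -480, 0], "turn": 0},
  {"hand": 0, "xyz": [458, -480, 0], "turn": 0},
  {"hand": 0, "xyz": [458, -480, 0], "turn": 0},
  {"hand": 0, "xyz": [458, -480, 0], "turn": 0},
], squeeze=25)

```text
time: 1.6
eef_pos: [0.5045, -0.1259, 0.231]
tool_rot: [-3.117, -0.384, -0.001]
force: [-0.8, -1.1, -0.5]
grip_width: 0.0851
```

```bash
cat >> h.py <<'E'
from scipy.spatial.transform import Rotation as Ro
def st():
    o=env.get_obs();R=Ro.from_rotvec(o["tool_rot"]).as_matrix()
    print("t",round(float(o["time"]),2),"p",o["eef_pos"],"yaw",round(float(np.degrees(np.arctan2(R[1,0],R[0,0]))),2),"tilt",R[:,2],"F",o["force"],"T",o["wrist_torque"],"w",round(float(o["grip_width"]),4));print("q",o["joint_pos"]);return o,R
def totool(dw,R): return R.T@np.asarray(dw)*1000
E
python3 - <<'E'
from h import *
st()
c=env.calibration("wrist");np.savez("w0.npz",**c)
cv2.imwrite("pics/w0.png",env.grab_frame("wrist")[:,:,::-1])
for y in(.15,-.13): print(proj("wrist",[.486 if y>0 else .503,y,.103]))
E
```

```text
t 1.6 p [ 0.5045 -0.1259  0.231 ] yaw 14.06 tilt [ 0.0002  0.0011 -1.    ] F [-0.7799 -1.0782 -0.4848] T [-0.0319  0.0375  0.0237] w 0.0851
q [ 0.2027  0.3572 -0.0884  2.0618  0.0449  0.7243 -1.2392]
[-15.973  138.1428]
[323.2134 198.3392]
```

View pics/w0.png

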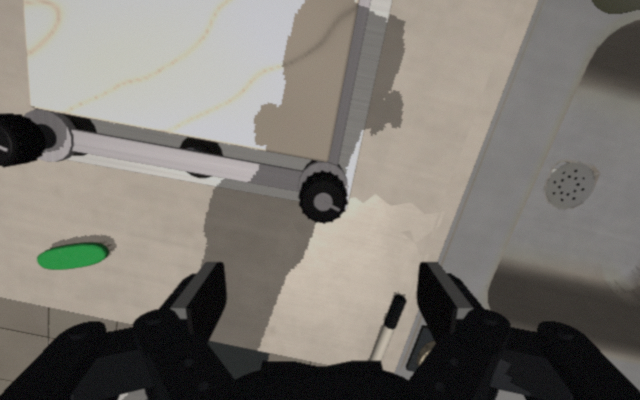

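The wrist view shows the right knob centred at about (323,199). My triangulated point projects to (323,198), so they agree. Next I'll work out the descent shift.

```bash
python3 - <<'E'
from h import *
o,R=st()
M=P("wrist")
for u,v in((323,200),(323,198)):
    A=np.array([M[0]-u*M[2],M[1]-v*M[2]]); print(np.linalg.solve(A[:,:2],-A[:,2]*0.103-A[:,3]))
print(totool(np.array([.503,-.1293,.066])-o["eef_pos"],R))
print(tri([(243,250),(233,187)]),tri([(226,222),(263,172)]))
# spring model, d in mm past level touch, positive down
X=np.array([-135,-135,-135,90,90.]);Y=np.array([140,-140,0,140,-140.])
def sol(dL,dR,W=28.45,m=14):
    s=np.array([dL,dR,0,0,0]);act=np.array([1,1,1,1,1.]);cx=(-135*m+90*(W-m))/W
    z=None
    for _ in range(50):
        G=np.c_[np.ones(5),X,Y];K=6*act
        h=np.linalg.solve(G.T@(K[:,None]*G),np.array([-W,-W*cx,0])+G.T@(K*s))
        F=6*(s-G@h);n=(F>0)*1.
        if (n==act).all():break
        act=n
    return F*act,G@h
f0,z0=None,None
b=14/6
for dL,dR in[(-9,-9),(1.5,-9),(2,-9),(2.5,-9),(2,2),(2,1),(2,0),(2,-.5),(2.5,2.5),(1.5,1.5),(2.5,1.5),(3,2)]:
    # touch when corner at level height -b(front) -> screw s=d-b
    F,h=sol(dL-b,dR-b);print(dL,dR,"F LRMrlrr",F.round(1),"dz corners",(h[:2]+b).round(2))
E
```

```text
t 1.65 p [ 0.5033 -0.1279  0.2309] yaw 13.91 tilt [-0.0007  0.0002 -1.    ] F [ 0.3257 -0.6631  0.2465] T [-0.0351 -0.0251  0.0041] w 0.0857
q [ 0.2049  0.3568 -0.0865  2.0627  0.0453  0.7245 -1.2381]
[ 0.5015 -0.1302]
[ 0.5032 -0.1297]
[ -0.5535   1.2993 164.9386]
[0.4222 0.3415 0.0278] [0.5225 0.3505 0.0622]
-9 -9 F LRMrlrr [-0.  -0.  14.   7.2  7.2] dz corners [0. 0.]
1.5 -9 F LRMrlrr [ 3.6 -0.  10.4  5.4  9. ] dz corners [0.9 0.3]
2 -9 F LRMrlrr [ 4.8 -0.   9.2  4.8  9.6] dz corners [1.2 0.4]
2.5 -9 F LRMrlrr [ 6.  -0.   8.   4.2 10.2] dz corners [1.5 0.5]
2 2 F LRMrlrr [4.  4.  6.  7.2 7.2] dz corners [1.33 1.33]
2 1 F LRMrlrr [4.5 1.5 8.  5.7 8.7] dz corners [1.25 0.75]
2 0 F LRMrlrr [ 4.8 -0.   9.2  4.8  9.6] dz corners [1.2 0.4]
2 -0.5 F LRMrlrr [ 4.8 -0.   9.2  4.8  9.6] dz corners [1.2 0.4]
2.5 2.5 F LRMrlrr [5.  5.  4.  7.2 7.2] dz corners [1.67 1.67]
1.5 1.5 F LRMrlrr [3.  3.  8.  7.2 7.2] dz corners [1. 1.]
2.5 1.5 F LRMrlrr [5.5 2.5 6.  5.7 8.7] dz corners [1.58 1.08]
3 2 F LRMrlrr [6.5 3.5 4.  5.7 8.7] dz corners [1.92 1.42]
```

jog_arm([
  {"hand": 0, "xyz": [-0.5, 1.3, 60], "turn": 0},
  {"hand": 0, "xyz": [-0.5, 1.3, 110], "turn": 0},
  {"hand": 0, "xyz": [-0.5, 1.3, 140], "turn": 0},
  {"hand": 0, "xyz": [-0.5, 1.3, 155], "turn": 0},
  {"hand": 0, "xyz": [-0.5, 1.3, 165], "turn": 0},
  {"hand": 0, "xyz": [-0.5, 1.3, 165], "turn": 0},
  {"hand": 0, "xyz": [-0.5, 1.3, 165], "turn": 0},
])

```text
time: 2.52
eef_pos: [0.5034, -0.1308, 0.0672]
tool_rot: [3.119, 0.376, 0.002]
force: [-0.4, -0.1, 0.3]
grip_width: 0.0856
```

```bash
python3 - <<'E'
from h import *
st()
cv2.imwrite("pics/w1.png",env.grab_frame("wrist")[:,:,::-1])
s=env.grab_frame("side")[160:320,220:420,::-1];cv2.imwrite("pics/s1.png",cv2.resize(s,None,fx=3.5,fy=3.5))
E
```

```text
t 2.52 p [ 0.5034 -0.1308  0.0672] yaw 13.73 tilt [ 0.0014 -0.0003 -1.    ] F [-0.3914 -0.1066  0.3279] T [ 0.018 -0.001  0.047] w 0.0856
q [ 0.1818  0.6142 -0.053   2.1942  0.0937  0.3337 -1.2811]
```

View pics/w1.png

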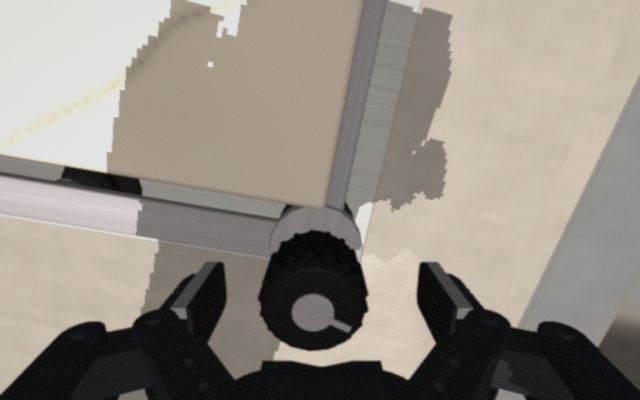

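View pics/s1.png

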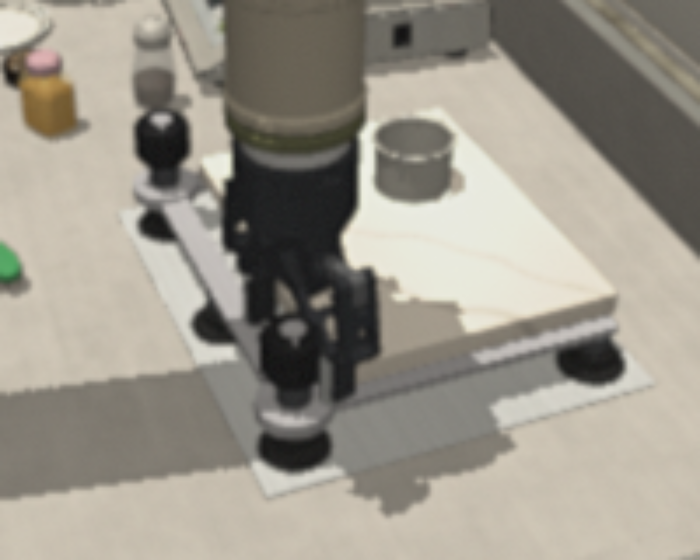

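```bash
python3 - <<'E'
from h import *
o,R=st()
for _ in range(3): print(env.get_obs()["eef_pos"])
M=P("wrist")
print(proj("wrist",np.append(o["eef_pos"][:2],.103)))
for u,v in((313,313),(322,313)):
    A=np.array([M[0]-u*M[2],M[1]-v*M[2]]); print(np.linalg.solve(A[:,:2],-A[:,2]*0.103-A[:,3]))
E
```

```text
t 2.62 p [ 0.5033 -0.1307  0.0671] yaw 13.74 tilt [ 0.0015 -0.0003 -1.    ] F [ 0.9577  0.2587 -0.737 ] T [-0.0038  0.0161 -0.0142] w 0.0854
q [ 0.1817  0.6142 -0.053   2.1944  0.0937  0.3335 -1.2812]
[ 0.5033 -0.1307  0.0671]
[ 0.5033 -0.1307  0.0671]
[ 0.5033 -0.1307  0.0671]
[321.0452 310.2469]
[ 0.5015 -0.1281]
[ 0.5023 -0.1313]
```

The cap centre is at (313,313) and the TCP axis projects to (321,310), so I'll correct by about -1, -3 mm and then close.

jog_arm([
  {"hand": 0, "xyz": [-1, -3, 0], "turn": 0},
  {"hand": 60, "xyz": [-1, -3, 0], "turn": 0},
  {"hand": 110, "xyz": [-1, -3, 0], "turn": 0},
  {"hand": 255, "xyz": [-1, -3, 0], "turn": 0},
  {"hand": 255, "xyz": [-1, -3, 0], "turn": 0},
  {"hand": 255, "xyz": [-1, -3, 0], "turn": 0},
], squeeze=25)

```text
time: 3.38
eef_pos: [0.5012, -0.128, 0.0663]
tool_rot: [3.119, 0.376, 0.0]
force: [-0.1, -0.1, 1.9]
grip_width: 0.0414
```

```bash
python3 - <<'E'
from h import *
st()
cv2.imwrite("pics/w2.png",env.grab_frame("wrist")[:,:,::-1])
st()
E
```

```text
t 3.38 p [ 0.5012 -0.128   0.0663] yaw 13.74 tilt [ 0.     -0.0001 -1.    ] F [-0.1243 -0.0539  1.8966] T [-0.1266  0.0569  0.053 ] w 0.0414
q [ 0.1764  0.6144 -0.0519  2.1998  0.093   0.3293 -1.2851]
t 3.42 p [ 0.5012 -0.128   0.0663] yaw 13.74 tilt [-0.     -0.0001 -1.    ] F [-0.2694 -0.8124  1.4819] T [-0.178   0.0461  0.0633] w 0.0413
q [ 0.1763  0.6144 -0.0519  2.1999  0.093   0.3293 -1.2851]
```

View pics/w2.png

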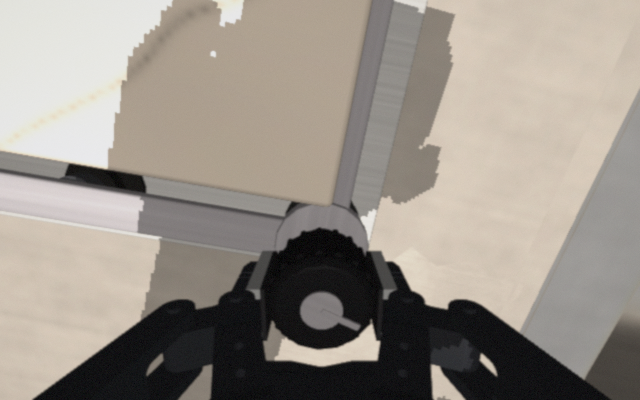

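jog_arm([
  {"hand": 255, "xyz": [0, 0, 0], "turn": 10},
  {"hand": 255, "xyz": [0, 0, 0], "turn": 20},
  {"hand": 255, "xyz": [0, 0, 0], "turn": 20},
  {"hand": 255, "xyz": [0, 0, 0], "turn": 20},
])

```text
time: 3.92
eef_pos: [0.5012, -0.1279, 0.0662]
tool_rot: [3.137, -0.166, -0.0]
force: [0.4, 0.2, 1.1]
grip_width: 0.0414
```

```bash
cat >> h.py <<'E'
def avg(n=6):
    f=[];t=[]
    for i in range(n):
        env.grab_frame("wrist");o=env.get_obs();f.append(o["force"]);t.append(o["wrist_torque"])
    o,R=st();print("meanF",np.mean(f,0),"sd",np.std(f,0),"meanT",np.mean(t,0))
E
python3 - <<'E'
from h import *
avg()
E
```

```text
t 4.22 p [ 0.5012 -0.1279  0.0663] yaw -6.2 tilt [-0.      0.0001 -1.    ] F [-0.405   0.4568  1.1763] T [0.1011 0.0199 0.1051] w 0.0413
q [ 0.1218  0.6153  0.0264  2.2034 -0.0484  0.3234 -1.4897]
meanF [-0.4894  0.3595  0.8971] sd [0.7389 0.3801 0.5681] meanT [0.0781 0.008  0.0396]
```

jog_arm([
  {"hand": 255, "xyz": [0, 0, 0], "turn": 10},
  {"hand": 255, "xyz": [0, 0, 0], "turn": 15},
  {"hand": 255, "xyz": [0, 0, 0], "turn": 15},
])

```text
time: 4.6
eef_pos: [0.5013, -0.1278, 0.0664]
tool_rot: [3.088, -0.578, 0.0]
force: [-1.0, 1.2, 2.9]
grip_width: 0.0414
```

```bash
python3 - <<'E'
from h import *
avg()
E
```

```text
t 4.9 p [ 0.5013 -0.1278  0.0663] yaw -21.2 tilt [ 0.0001  0.0002 -1.    ] F [-0.207   1.2176  3.1645] T [ 0.3416 -0.019  -0.0078] w 0.0411
q [ 0.0813  0.6176  0.085   2.206  -0.156   0.3233 -1.6421]
meanF [-0.012   1.3142  2.9952] sd [0.4542 0.3435 0.2557] meanT [ 0.2908  0.0019 -0.0831]
```

jog_arm([
  {"hand": 255, "xyz": [0, 0, 0], "turn": 10},
  {"hand": 255, "xyz": [0, 0, 0], "turn": 10},
])

```text
time: 5.15
eef_pos: [0.5013, -0.1277, 0.0663]
tool_rot: [3.026, -0.844, 0.0]
force: [-0.2, 1.3, 4.9]
grip_width: 0.0414
```

```bash
python3 - <<'E'
from h import *
avg()
E
```

```text
t 5.45 p [ 0.5013 -0.1278  0.0663] yaw -31.15 tilt [ 0.0001  0.0002 -1.    ] F [0.9182 2.007  4.852 ] T [ 0.6499 -0.0856  0.0624] w 0.0415
q [ 0.0544  0.62    0.1239  2.2077 -0.2274  0.3253 -1.7431]
meanF [0.0386 2.1583 4.958 ] sd [0.5331 0.4651 0.3681] meanT [ 0.541  -0.0737 -0.04  ]
```

Right foot touches at about 26–32° of winding (the force slope starts there). I'll wind on 29°, easing the hand up 1 mm with the corner.

jog_arm([
  {"hand": 255, "xyz": [0, 0, -0.4], "turn": 10},
  {"hand": 255, "xyz": [0, 0, -0.8], "turn": 20},
  {"hand": 255, "xyz": [0, 0, -1], "turn": 29},
  {"hand": 255, "xyz": [0, 0, -1], "turn": 29},
  {"hand": 255, "xyz": [0, 0, -1], "turn": 29},
])

```text
time: 6.08
eef_pos: [0.5016, -0.1276, 0.0672]
tool_rot: [-2.72, 1.571, -0.0]
force: [3.0, 4.0, 2.0]
grip_width: 0.0413
```

```bash
python3 - <<'E'
from h import *
avg()
E
```

```text
t 6.38 p [ 0.5015 -0.1276  0.0673] yaw -60.08 tilt [ 0.0004  0.0005 -1.    ] F [2.0989 4.7969 1.9063] T [ 0.9755 -0.5717  0.0142] w 0.0412
q [-0.0253  0.6292  0.2409  2.212  -0.4319  0.3435 -2.0392]
meanF [2.9018 4.602  1.9389] sd [0.5271 0.3142 0.2932] meanT [ 0.9952 -0.5853  0.0001]
```

jog_arm([
  {"hand": 130, "xyz": [0, 0, 0], "turn": 0},
  {"hand": 60, "xyz": [0, 0, 0], "turn": 0},
  {"hand": 0, "xyz": [0, 0, 0], "turn": 0},
  {"hand": 0, "xyz": [0, 0, 0], "turn": 0},
  {"hand": 0, "xyz": [0, 0, 0], "turn": 0},
  {"hand": 0, "xyz": [0, 0, -20], "turn": 0},
  {"hand": 0, "xyz": [0, 0, -60], "turn": 0},
  {"hand": 0, "xyz": [0, 0, -110], "turn": 0},
  {"hand": 0, "xyz": [0, 0, -110], "turn": 0},
])

```text
time: 7.5
eef_pos: [0.5027, -0.1284, 0.1803]
tool_rot: [-2.715, 1.576, -0.008]
force: [-0.1, 0.1, -0.1]
grip_width: 0.0854
```

```bash
python3 - <<'E'
from h import *
avg(3)
for n in("scene","side"): cv2.imwrite(f"pics/{n}2.png",env.grab_frame(n)[:,:,::-1])
o,R=st();
print(totool(np.array([.4852,.150,o["eef_pos"][2]])-o["eef_pos"],R))
E
```

```text
t 7.65 p [ 0.5008 -0.1275  0.1768] yaw -60.23 tilt [-0.0006  0.0003 -1.    ] F [-0.6352  0.6594 -0.133 ] T [-0.0078  0.0644 -0.0032] w 0.0852
q [-0.1551  0.4569  0.413   2.144  -0.3196  0.5992 -2.1355]
meanF [-0.2649  0.8151 -0.5238] sd [0.2947 0.2042 0.283 ] meanT [0.0102 0.0168 0.0292]
t 7.75 p [ 0.5005 -0.1277  0.1762] yaw -60.25 tilt [-0.0021  0.0002 -1.    ] F [ 0.9183  0.2523 -0.7007] T [ 0.003   0.0127 -0.0154] w 0.0852
q [-0.1546  0.4581  0.4129  2.1441 -0.3195  0.5993 -2.1356]
[-248.7081 -124.4826    0.0926]
```

View pics/side2.png

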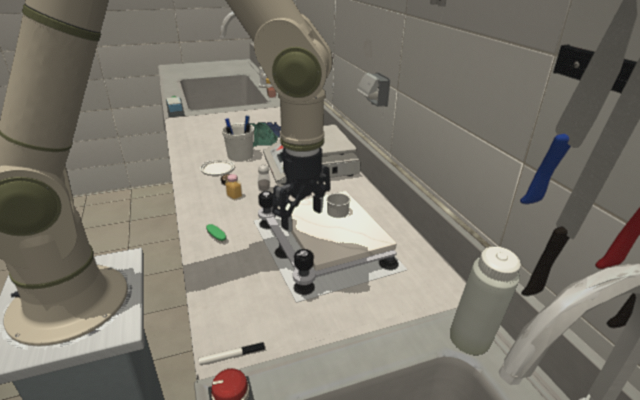

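jog_arm([
  {"hand": 0, "xyz": [-50, -25, 0], "turn": -10},
  {"hand": 0, "xyz": [-100, -50, 0], "turn": -20},
  {"hand": 0, "xyz": [-150, -75, 0], "turn": -30},
  {"hand": 0, "xyz": [-200, -100, 0], "turn": -40},
  {"hand": 0, "xyz": [-249, -124, 0], "turn": -50},
  {"hand": 0, "xyz": [-249, -124, 0], "turn": -60},
  {"hand": 0, "xyz": [-249, -124, 0], "turn": -70},
  {"hand": 0, "xyz": [-249, -124, 0], "turn": -80},
  {"hand": 0, "xyz": [-249, -124, 0], "turn": -90},
  {"hand": 0, "xyz": [-249, -124, 0], "turn": -100},
  {"hand": 0, "xyz": [-249, -124, 0], "turn": -110},
  {"hand": 0, "xyz": [-249, -124, 0], "turn": -120},
])

```text
time: 9.25
eef_pos: [0.4848, 0.1495, 0.1761]
tool_rot: [-2.719, -1.572, 0.003]
force: [0.2, -0.5, 0.1]
grip_width: 0.0854
```

jog_arm([
  {"hand": 0, "xyz": [0, 0, -40], "turn": -10},
  {"hand": 0, "xyz": [0, 0, -40], "turn": -20},
  {"hand": 0, "xyz": [0, 0, -40], "turn": -30},
  {"hand": 0, "xyz": [0, 0, -40], "turn": -30},
])

```text
time: 9.75
eef_pos: [0.485, 0.1493, 0.2163]
tool_rot: [-2.227, -2.213, 0.002]
force: [0.4, -0.0, 0.2]
grip_width: 0.0855
```

```bash
python3 - <<'E'
from h import *
o,R=st()
cv2.imwrite("pics/w3.png",env.grab_frame("wrist")[:,:,::-1])
print(proj("wrist",[.4855,.15,.103]),proj("wrist",np.append(o["eef_pos"][:2],.103)))
E
```

```text
t 9.75 p [0.485  0.1493 0.2163] yaw 89.64 tilt [-0.0021  0.0001 -1.    ] F [ 0.3829 -0.0205  0.2373] T [ 0.0356 -0.0484 -0.0398] w 0.0855
q [-0.1541  0.3799 -0.3402  2.0905  0.1912  0.7019 -0.6249]
[322.5907 201.5328] [321.9805 202.3467]
```

View pics/w3.png

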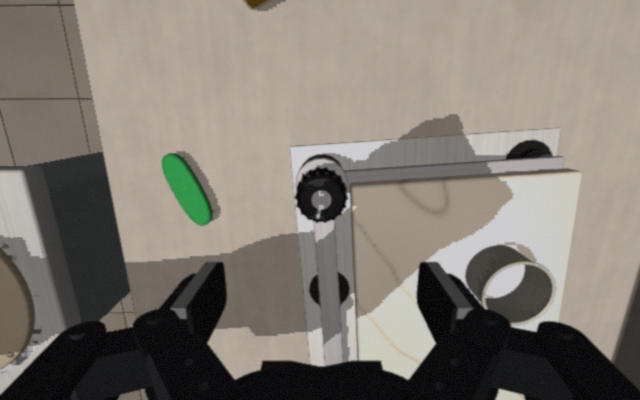

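```bash
python3 - <<'E'
from h import *
o,R=st();M=P("wrist");u,v=321,199
A=np.array([M[0]-u*M[2],M[1]-v*M[2]]); X=np.linalg.solve(A[:,:2],-A[:,2]*0.103-A[:,3]);print(X)
print(totool(np.append(X,.0665)-o["eef_pos"],R))
E
```

```text
t 9.8 p [0.4851 0.1494 0.2164] yaw 89.49 tilt [-0.0019  0.0001 -1.    ] F [ 0.1189 -0.5926 -0.1981] T [ 0.0356 -0.009  -0.0016] w 0.0851
q [-0.1549  0.3797 -0.3392  2.0904  0.1908  0.7019 -0.6271]
[0.4842 0.1521]
[  2.7474  -0.5836 149.8692]
```

jog_arm([
  {"hand": 0, "xyz": [2.5, -0.5, 50], "turn": 0},
  {"hand": 0, "xyz": [2.5, -0.5, 100], "turn": 0},
  {"hand": 0, "xyz": [2.5, -0.5, 130], "turn": 0},
  {"hand": 0, "xyz": [2.5, -0.5, 145], "turn": 0},
  {"hand": 0, "xyz": [2.5, -0.5, 150], "turn": 0},
  {"hand": 0, "xyz": [2.5, -0.5, 150], "turn": 0},
  {"hand": 0, "xyz": [2.5, -0.5, 150], "turn": 0},
])

```text
time: 10.68
eef_pos: [0.4854, 0.1524, 0.0682]
tool_rot: [2.227, 2.215, 0.002]
force: [-0.0, 0.3, 0.0]
grip_width: 0.0853
```

```bash
python3 - <<'E'
from h import *
o,R=st()
cv2.imwrite("pics/w4.png",env.grab_frame("wrist")[:,:,::-1])
print(proj("wrist",np.append(o["eef_pos"][:2],.103)))
E
```

```text
t 10.68 p [0.4854 0.1524 0.0682] yaw 89.71 tilt [ 0.0016  0.0006 -1.    ] F [-0.0087  0.2583  0.0212] T [-0.0535 -0.0114 -0.0163] w 0.0853
q [-0.2735  0.6104 -0.2037  2.2123  0.349   0.3464 -0.7759]
[323.0696 309.2237]
```

View pics/w4.png

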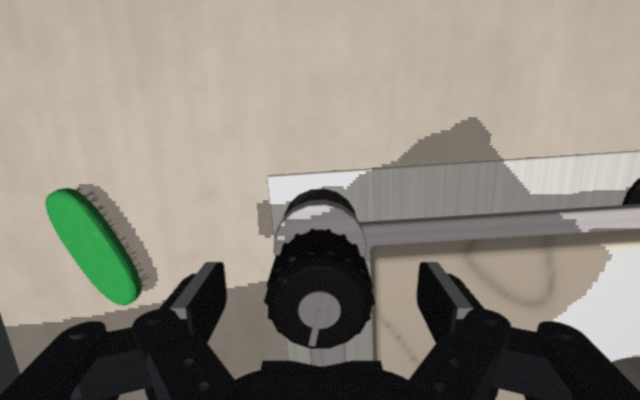

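Cap is at (319.5,310) and the TCP axis projects to (323,309): shift about -1.3 mm in tool y, then close.

jog_arm([
  {"hand": 0, "xyz": [0, -1.3, 0], "turn": 0},
  {"hand": 60, "xyz": [0, -1.3, 0], "turn": 0},
  {"hand": 110, "xyz": [0, -1.3, 0], "turn": 0},
  {"hand": 255, "xyz": [0, -1.3, 0], "turn": 0},
  {"hand": 255, "xyz": [0, -1.3, 0], "turn": 0},
  {"hand": 255, "xyz": [0, -1.3, 0], "turn": 0},
], squeeze=25)

```text
time: 11.48
eef_pos: [0.4831, 0.1523, 0.0672]
tool_rot: [-2.226, -2.217, 0.001]
force: [-2.0, -0.0, 2.2]
grip_width: 0.041
```

```bash
python3 - <<'E'
from h import *
avg()
E
```

```text
t 11.78 p [0.4831 0.1523 0.0672] yaw 89.75 tilt [-0.0007 -0.0002 -1.    ] F [-3.5525 -0.0925  3.1483] T [0.1112 0.9234 0.1484] w 0.0407
q [-0.2756  0.6113 -0.2027  2.2161  0.3495  0.3439 -0.7773]
meanF [-3.1236  0.6398  2.6844] sd [0.4954 0.3856 0.6135] meanT [0.1008 0.7997 0.1131]
```

jog_arm([
  {"hand": 255, "xyz": [0, 0, 0], "turn": 10},
  {"hand": 255, "xyz": [0, 0, 0], "turn": 20},
  {"hand": 255, "xyz": [0, 0, 0], "turn": 20},
])

```text
time: 12.15
eef_pos: [0.4834, 0.1523, 0.0672]
tool_rot: [2.577, 1.797, -0.001]
force: [-3.5, -0.6, 1.4]
grip_width: 0.0412
```

```bash
python3 - <<'E'
from h import *
avg()
E
```

```text
t 12.45 p [0.4834 0.1523 0.0672] yaw 69.85 tilt [-0.0004  0.0001 -1.    ] F [-3.8428  0.5654  2.462 ] T [0.2476 0.878  0.1041] w 0.0413
q [-0.3329  0.6075 -0.1205  2.2195  0.2157  0.3254 -0.9885]
meanF [-3.1476  0.6786  2.3869] sd [0.4625 0.5562 0.6649] meanT [ 0.1798  0.8469 -0.0274]
```

jog_arm([
  {"hand": 255, "xyz": [0, 0, 0], "turn": 10},
  {"hand": 255, "xyz": [0, 0, 0], "turn": 15},
  {"hand": 255, "xyz": [0, 0, 0], "turn": 15},
])

```text
time: 12.82
eef_pos: [0.4836, 0.1523, 0.0673]
tool_rot: [2.789, 1.446, -0.0]
force: [-4.0, -0.1, 4.6]
grip_width: 0.0412
```

```bash
python3 - <<'E'
from h import *
avg()
E
```

```text
t 13.12 p [0.4835 0.1523 0.0673] yaw 54.8 tilt [-0.0001  0.0001 -1.    ] F [-4.4311 -0.1953  5.645 ] T [0.1814 0.786  0.0476] w 0.0412
q [-0.3748  0.6063 -0.0604  2.2221  0.1105  0.3159 -1.1439]
meanF [-3.4491  0.4265  4.7623] sd [0.4793 0.4934 0.7651] meanT [ 0.1871  0.8262 -0.033 ]
```

jog_arm([
  {"hand": 255, "xyz": [0, 0, 0], "turn": 10},
  {"hand": 255, "xyz": [0, 0, 0], "turn": 10},
  {"hand": 255, "xyz": [0, 0, 0], "turn": 10},
])

```text
time: 13.5
eef_pos: [0.4837, 0.1522, 0.0674]
tool_rot: [2.905, 1.196, 0.0]
force: [-3.2, 0.2, 7.3]
grip_width: 0.0408
```

```bash
python3 - <<'E'
from h import *
avg()
E
```

```text
t 13.8 p [0.4836 0.1522 0.0674] yaw 44.77 tilt [ 0.0001  0.     -1.    ] F [-2.0687  0.8354  6.5322] T [ 0.1954  0.7743 -0.118 ] w 0.0411
q [-0.4022  0.6062 -0.0211  2.2238  0.0391  0.3119 -1.2462]
meanF [-3.1572 -0.0911  5.7094] sd [0.5597 0.5701 0.4533] meanT [ 0.1245  0.8305 -0.1126]
```

jog_arm([
  {"hand": 255, "xyz": [0, 0, -0.4], "turn": 0},
  {"hand": 255, "xyz": [0, 0, -0.4], "turn": 0},
  {"hand": 255, "xyz": [0, 0, -0.4], "turn": 0},
])

```text
time: 14.18
eef_pos: [0.4837, 0.1522, 0.0676]
tool_rot: [2.905, 1.196, 0.0]
force: [-3.5, -0.5, 3.9]
grip_width: 0.0409
```

```bash
python3 - <<'E'
from h import *
avg(8)
E
```

```text
t 14.57 p [0.4836 0.1522 0.0676] yaw 44.74 tilt [ 0.0001 -0.0001 -1.    ] F [-1.1154 -0.8212  3.9089] T [-0.0971  0.5192 -0.04  ] w 0.041
q [-0.4024  0.6057 -0.0208  2.2236  0.0389  0.3126 -1.2465]
meanF [-2.1211 -0.6698  3.5124] sd [0.6555 0.4505 0.3435] meanT [-0.0645  0.5535 -0.0667]
```

jog_arm([
  {"hand": 255, "xyz": [0, 0, -0.5], "turn": 0},
  {"hand": 255, "xyz": [0, 0, -0.5], "turn": 0},
  {"hand": 255, "xyz": [0, 0, -0.5], "turn": 0},
])

```text
time: 14.95
eef_pos: [0.4836, 0.1522, 0.068]
tool_rot: [2.905, 1.195, -0.0]
force: [-0.7, -2.3, -0.6]
grip_width: 0.0407
```

```bash
python3 - <<'E'
from h import *
avg(8)
E
```

```text
t 15.35 p [0.4836 0.1522 0.0681] yaw 44.73 tilt [ 0.0001 -0.0001 -1.    ] F [ 0.8477 -2.6408 -1.3065] T [-0.4306  0.0794  0.0525] w 0.041
q [-0.4024  0.6048 -0.0208  2.2234  0.0387  0.3138 -1.2465]
meanF [-0.0684 -2.564  -1.0702] sd [0.7125 0.4087 0.5532] meanT [-0.3713  0.1399 -0.0097]
```

Raising the hand changes the force by about 10 N/mm, so the left foot is bearing lightly, about 0.3 mm past touch. I'll wind it 30° more, following upward.

jog_arm([
  {"hand": 255, "xyz": [0, 0, -0.2], "turn": 10},
  {"hand": 255, "xyz": [0, 0, -0.5], "turn": 20},
  {"hand": 255, "xyz": [0, 0, -0.7], "turn": 30},
  {"hand": 255, "xyz": [0, 0, -0.7], "turn": 30},
  {"hand": 255, "xyz": [0, 0, -0.7], "turn": 30},
])

```text
time: 15.98
eef_pos: [0.484, 0.1521, 0.0689]
tool_rot: [3.115, 0.405, 0.001]
force: [1.8, -4.5, -2.3]
grip_width: 0.0412
```

```bash
python3 - <<'E'
from h import *
avg(8)
E
```

```text
t 16.38 p [0.484  0.1521 0.0689] yaw 14.79 tilt [ 0.0006  0.0001 -1.    ] F [ 1.968  -4.7514 -2.52  ] T [-0.7739 -0.3252 -0.0907] w 0.0409
q [-0.4825  0.6072  0.095   2.2279 -0.1765  0.3125 -1.5489]
meanF [ 2.0125 -4.7076 -2.2452] sd [0.5899 0.2638 0.1509] meanT [-0.7857 -0.3868 -0.0457]
```

jog_arm([
  {"hand": 255, "xyz": [0, 0, 0.3], "turn": 0},
  {"hand": 130, "xyz": [0, 0, 0.3], "turn": 0},
  {"hand": 60, "xyz": [0, 0, 0.3], "turn": 0},
  {"hand": 0, "xyz": [0, 0, 0.3], "turn": 0},
  {"hand": 0, "xyz": [0, 0, 0.3], "turn": 0},
  {"hand": 0, "xyz": [0, 0, 0.3], "turn": 0},
  {"hand": 0, "xyz": [0, 0, -20], "turn": 0},
  {"hand": 0, "xyz": [0, 0, -60], "turn": 0},
  {"hand": 0, "xyz": [0, 0, -110], "turn": 0},
  {"hand": 0, "xyz": [0, 0, -160], "turn": 0},
  {"hand": 0, "xyz": [0, 0, -160], "turn": 0},
])

```text
time: 17.75
eef_pos: [0.4852, 0.1529, 0.2323]
tool_rot: [-3.113, -0.403, -0.01]
force: [1.0, -0.8, -0.9]
grip_width: 0.0852
```

```bash
python3 - <<'E'
from h import *
st()
for n in("scene","side","wrist"): cv2.imwrite(f"pics/{n}5.png",env.grab_frame(n)[:,:,::-1])
s=cv2.imread("pics/side5.png")[165:315,200:420];cv2.imwrite("pics/z5.png",cv2.resize(s,None,fx=3.6,fy=3.6,interpolation=cv2.INTER_CUBIC))
a=cv2.imread("pics/side0.png");b=cv2.imread("pics/side5.png")
E
```

```text
t 17.75 p [0.4852 0.1529 0.2323] yaw 14.74 tilt [ 0.006  0.003 -1.   ] F [ 1.0283 -0.763  -0.8972] T [-0.0526  0.0275 -0.0339] w 0.0852
q [-0.57    0.3417  0.2025  2.1012 -0.1055  0.7012 -1.6121]
```

View pics/z5.png

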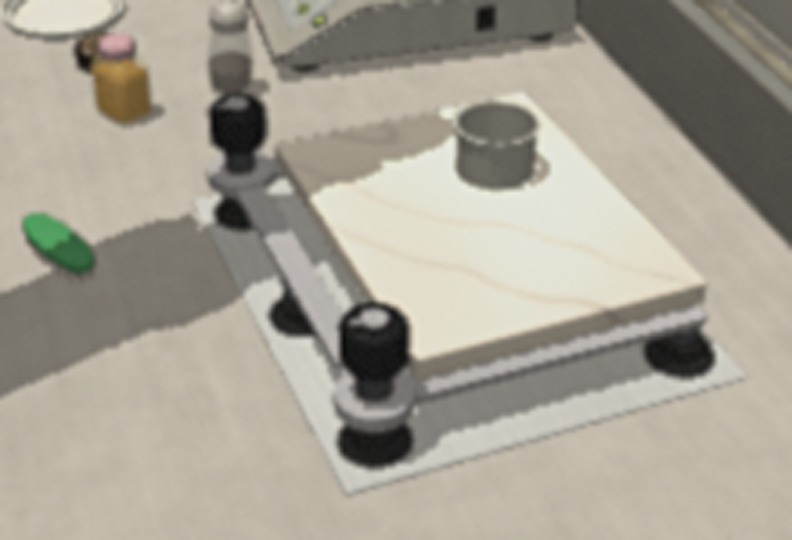

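View pics/wrist5.png

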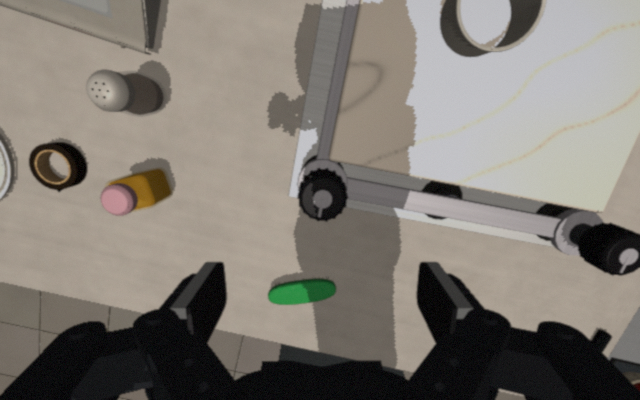

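```bash
python3 - <<'E'
from h import *
avg(3)
env.job_done()
E
```

```text
t 18.05 p [0.4829 0.1521 0.2276] yaw 14.74 tilt [-0.0023 -0.0011 -1.    ] F [-0.8477  0.3819  0.5042] T [ 0.03   -0.0599 -0.0142] w 0.0855
q [-0.5689  0.3489  0.201   2.105  -0.106   0.6995 -1.6118]
meanF [-0.1456  0.13    0.4666] sd [0.4967 0.423  0.2786] meanT [-0.0031 -0.043  -0.0206]
the job is handed in; nothing more can be done
```

I wound both front feet down and handed the job in at about 18 s; no verdict came back. The right knob went 74° clockwise and the left 75°. I found each foot's first touch from the rise in wrist force, then wound on about 1.5–2 mm (right) and 1.4–1.6 mm (left), letting the hand rise with the corner.

- **Estimated loads:** a simple spring model of the feet gives roughly 3 N on the right screw foot, 3.5 N on the left and 7–8 N on the middle front foot. That leaves about 1.5–2 N of margin above the 1.2 N limit on the lightest foot.
- **Last pictures:** they show the slab in place with the ring on it, the jar and shaker apparently undisturbed, and the pointer on each knob turned as planned. The hand was open and clear, with the wrist force near zero.
- **Not checked:** I did not grip the right knob again after winding the left, which takes some load off the right foot. Its load is therefore inferred, and its two touch estimates (26° and 32°) differ by about 0.25 mm.

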